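# Hold the green reference cell in the opacity sensor's beam

## Task

Check the repaired opacity sensor with the green reference cell: take hold of the green cell by its two frosted white faces, never touching its clear faces, lift it up and off its peg, and hold it in the air midway between the sensor's two turrets, upright, so that the beam from lens to lens passes square through the middle of its clear faces. Finish while still holding it there, still gripped by the frosted faces; do not drop it or set it down, do not knock it against the sensor, and leave the amber cell, circuit board, pliers and spool where they are.

Things in the scene. Friction and masses are not known exactly. Their poses are not given: they have to be found in the camera images.
- green_cell: Green glass optical cell (loose, about 100 g), an upright block 70 mm high, origin at the centre of its underside, z up. Glass from 6 to 62 mm height: opaque white FROSTED faces look along its +y and -y (26 mm apart), CLEAR tinted faces along +x and -x (30 mm apart). Black foot (0 to 6 mm) and cap (62 to 70 mm), 34 mm in x, 20 mm in y. A hanging tab runs from the cap to +x.
- green_cell_mid (a point): Centre of the green cell's glass, 34 mm above the cell's underside; axes as the cell's.
- green_cell_eye (a point): Centre of the 10 mm square eye in the green cell's black hanging tab, 45 mm from the cell's centre along its +x, 68 mm above its underside. The tab is 18 mm wide, 4 mm thick (66 to 70 mm height) and ends 55 mm from the cell's centre; the eye hangs over a 6 mm peg of the stand.
- green_cell_clear: The green tinted glass of the cell (the cap's top carries a plate of the same colour), whose bare sides at x = +-15 mm are the clear faces (20 mm wide, 56 mm high); same origin and axes as the green cell. Not to be touched.
- green_cell_frost1: The frosted white face on the green cell's +y side, at y = +13 mm, 30 mm wide, 56 mm high; same origin and axes as the green cell.
- green_cell_frost2: The frosted white face on the green cell's -y side, at y = -13 mm, 30 mm wide, 56 mm high; same origin and axes as the green cell.
- amber_cell: A cell of the same shape with amber glass, hanging on the other peg. Leave it alone.
- stand: Fixed stand, grey base 110 x 250 x 12 mm, two posts (14 mm square, x = 0, y = +-112 mm), an upper rail along y (16 mm wide, top at 150 mm height) with two brass pegs. Origin at the bench top under the rail's middle. Cells hang in front, centred at x = -45 mm, y = +-55 mm, axes as the stand's, undersides 84 mm above the bench; which cell is on which peg varies.
- peg_l (a point): Top of the stand's +y peg (upright, 6 mm diameter, 13 mm tall, top 163 mm above the bench, at x = 0, y = +55 mm of the stand). A cell comes free once lifted straight up more than 13 mm (20 mm is safe).
- peg_r (a point): Top of the stand's -y peg (the same, at y = -55 mm). Behind each cell's foot a black stub, 14 mm wide, 87 mm above the bench, reaches forward to x = -27 mm of the stand as a back rest.
- sensor: Fixed through-beam opacity sensor: aluminium base 100 x 240 x 12 mm, two blue turrets (44 mm in x, 40 mm in y, tops 122 mm above the bench) centred at y = +-83 mm. Origin at the bench top under its middle, z up. The beam runs along its y axis from the red lens (+y) to the black lens (-y); free gap between the lenses 119 mm. The cell may face either way round.
- beam_mid (a point): The middle of the beam, midway between the lenses, 100 mm above the bench; axes as the sensor's (beam along y).
- board: Loose green circuit board 55 x 75 mm, up to 12 mm high, a bystander; origin at the centre of its underside.
- pliers: Loose pliers with red handles, 160 mm long, 16 mm high, a bystander; origin near the pivot.
- spool: Loose metal spool, 52 mm across, 40 mm high, a bystander; origin at the centre of its underside.
Things that resemble listed ones, but are neither listed nor needed, are in the scene too. What is shaped like the green_cell but blue is not meant.

How it is judged:
By the outcome, as a careful person would: the job done as asked, in the order asked, and still so for the second after the job is handed in, while the arm keeps its last pose, push and grip.
It also fails if it takes over 42 s, if anything falls off the work surface, if the arm or the gripper's body presses on something with over 40 N, if the wrist force passes 120 N, or if a joint passes its speed limit or range.

## Robot

A 6-joint arm with a two-finger parallel gripper is mounted at the origin on the work surface. World frame = base frame: x ahead of the robot, y to its left, z up, the work surface at z = 0. Lengths are in m, angles in rad, forces in N, time in s.
With the tool pointing down it reaches from about 0.35 to 0.975 m from the base axis. Payload 7.1 kg.
Tool frame: the origin (TCP) lies midway between the tips of the shut fingers; the grasp point (between the pads) lies 19 mm behind it; z points along the fingers, x is the direction in which the jaws open and shut, and the axes are right-handed (so a half turn about z gives the same grasp; the last joint's range is limited). The gripper opens to 88 mm and grips with 3 to 60 N. Pads are 20 mm wide; open, the fingers measure 115 mm over their backs; the gripper's body (75 mm by 178 mm) begins 61 mm behind the grasp point.
Start: joints at [-1.156, 0.423, 1.63, -0, 1.089, -0.019], TCP at [0.263, -0.567, 0.223] pointing down, gripper open.
Joint ranges: [-3, 3], [-0.9, 2.11], [0.09, 2.58], [-1.31, 4.45], [0.11, 2.69], [-2.54, 2.54]. Speed limits (rad/s): [2.39, 2.39, 3.01, 3.14, 3.14, 3.14].

## Interface

Orientations are given as a unit quaternion [w, x, y, z].
In Python, from station import move_pose, movel, movej, command_gripper, wait, inverse_kinematics, read_camera, camera_info, MotionError, job_done, get_time, get_joint_pos, get_qvel, get_effort, get_tcp_pos, get_ee_rot, get_ft_force, get_ft_torque, get_grip_width gives the robot as it stands. Calls block until the motion is done:
- move_pose(position, orientation): joint-space move of the TCP to a pose.
- movel(position, frame=None, v=0.15, until_force=None): straight line of the TCP; frame=None keeps the orientation; v is the mean speed in m/s. With until_force (N) it stops when the force on the tool has changed by that much, and returns True; else False.
- movej(angles): joint-space move.
- command_gripper(opening): opening from 0.0 (shut) to 1.0 (fully open); the grip force is fixed at half the most; returns when the fingers have stopped.
- wait(seconds).
- inverse_kinematics(position, orientation): joint angles nearest the present ones, or None.
- read_camera(name): name is "side" or "top"; returns the picture (384x512x3 uint8, red, green, blue); there is no depth.
- camera_info(name): a dict with "intrinsics" (3x3 intrinsics, pixels), "dist" ([k1, k2, p1, p2, k3] as OpenCV has them; the pictures are not rectified), "T" (4x4, takes a point from camera to world coordinates). Camera axes: x right, y up, looking along -z (the intrinsics and any distortion apply to the point x, -y, -z); pixel columns grow to the right and rows downward; lengths in m; the calibration is good to about 2 mm. A picture is of the moment at which its call begins. camera_info takes no time and is no camera call.
A pose or a line that the arm cannot do raises MotionError and nothing moves.
- job_done(): hands the job in, once; it reports no verdict.
Readings, each from a call of its own:
- get_time(): time.
- get_joint_pos(): joint angles.
- get_qvel(): joint speeds.
- get_effort(): joint torques, N m.
- get_tcp_pos(): TCP position.
- get_ee_rot(): TCP orientation.
- get_ft_force(): force on the tool from outside, world axes, zero at the start.
- get_ft_torque(): the same for the moment, N m.
- get_grip_width(): opening from 0.0 (shut) to 1.0 (fully open).
Only numpy, scipy, OpenCV 4.12 (cv2) and the standard library are available. Lean on these libraries where they do the work, as an engineer would, in place of code of your own. Each camera call takes 0.05 s, during which the arm holds its last target.

## Working session

There is one attempt and no reset: what is moved stays moved. The work goes in short steps, each a Python script; the robot and the scene stay as the last script left them, time stands still between calls to the robot, and variables do not carry over. Pictures are saved under pics/ and viewed, and the job is handed in when it is done.

```bash
mkdir -p pics; ls; python3 - <<'E'
from station import *
import cv2,numpy as np
for n in("side","top"):
    im=read_camera(n); cv2.imwrite(f"pics/{n}0.png",im[:,:,::-1]); i=camera_info(n); print(n,i)
print(get_time(),get_joint_pos(),get_ee_rot(),get_grip_width())
E
```

```text
pics
side {'intrinsics': array([[357.41471252,   0.        , 254.3612509 ],
       [  0.        , 357.41471252, 187.77558522],
       [  0.        ,   0.        ,   1.        ]]), 'dist': array([-0.04026188,  0.        ,  0.        ,  0.        ,  0.        ]), 'T': array([[-0.99211343,  0.08606841, -0.09112176,  0.49875186],
       [-0.12454222, -0.5948324 ,  0.79414334,  0.71889986],
       [ 0.01414848,  0.79922878,  0.60086036,  0.61285775],
       [ 0.        ,  0.        ,  0.        ,  1.        ]])}
top {'intrinsics': array([[439.82340712,   0.        , 254.45415335],
       [  0.        , 439.82340712, 186.31615635],
       [  0.        ,   0.        ,   1.        ]]), 'dist': array([0.03915851, 0.        , 0.        , 0.        , 0.        ]), 'T': array([[-0.00579181,  0.98646211, -0.16388701,  0.37653621],
       [-0.99997138, -0.0049155 ,  0.0057521 ,  0.05342131],
       [ 0.00486865,  0.16391563,  0.98646235,  1.25403292],
       [ 0.        ,  0.        ,  0.        ,  1.        ]])}
0.1 [-1.15596993e+00  4.23785781e-01  1.63059159e+00 -1.53251702e-06
  1.08860152e+00 -1.90019972e-02] [-3.83610765e-04  8.42718096e-01 -5.38354651e-01 -5.77285148e-04] 0.9989594965144858
```

View pics/side0.png

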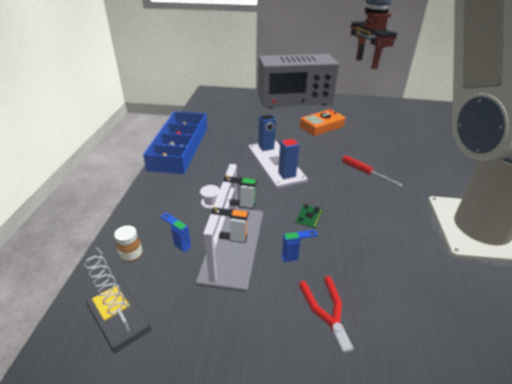

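View pics/top0.png

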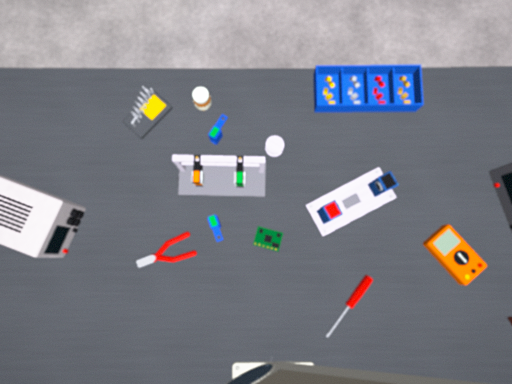

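```bash
python3 - <<'E'
import cv2,numpy as np
s=cv2.imread("pics/side0.png");t=cv2.imread("pics/top0.png")
cv2.imwrite("pics/c1.png",cv2.resize(s[150:300,190:330],None,fx=5,fy=4,interpolation=2)[:600,:800])
cv2.imwrite("pics/c2.png",cv2.resize(t[110:250,160:420],None,fx=3,fy=3,interpolation=2))
E
```

```text
(no output)
```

View pics/c1.png

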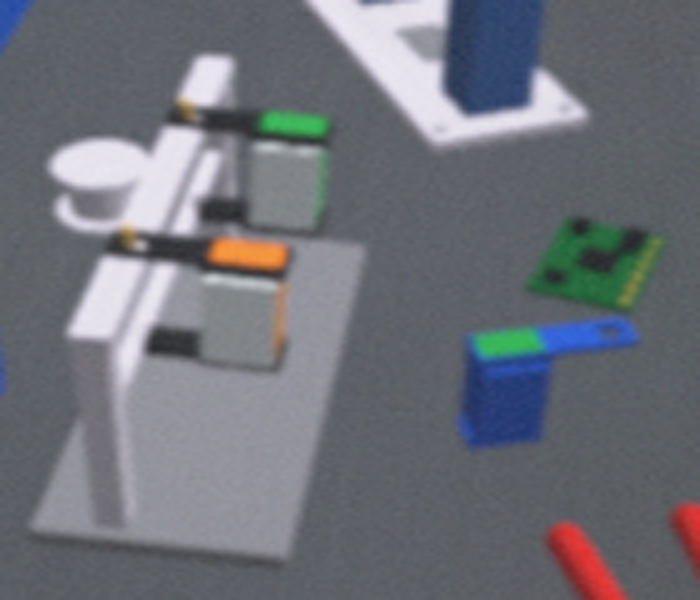

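View pics/c2.png

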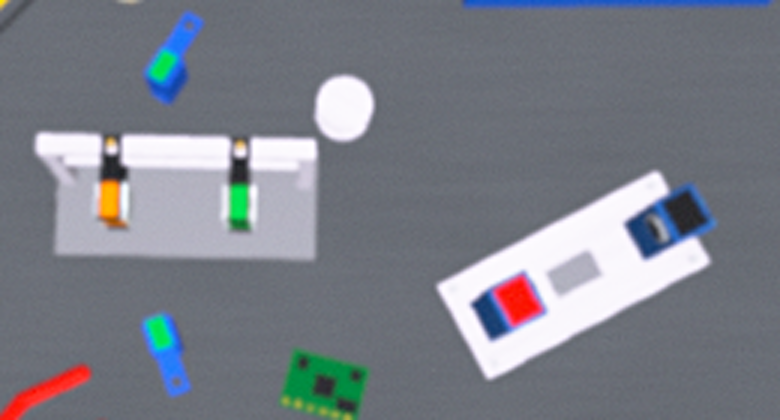

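Green cell: candidates are the hanging one with the black tab at top (240,177) / side (248,192). The blue decoys with green plates are at top (217,130) and (215,225) / side (180,235) and (291,246). The amber cell is at top (197,175). The crop confirms the target is the hanging cell with white sides and black tab, on the −y peg. Now I'll measure it.

```bash
cat > h.py <<'E'
import cv2,numpy as np
from station import *
CI={n:camera_info(n) for n in("side","top")}
def ray(n,px):
    c=CI[n];u=cv2.undistortPoints(np.float64(px).reshape(-1,1,2),c["intrinsics"],c["dist"]).reshape(-1,2)
    d=np.c_[u[:,0],-u[:,1],-np.ones(len(u))]@c["T"][:3,:3].T
    return c["T"][:3,3],d
def onz(n,px,z):
    o,d=ray(n,px);return o+d*((z-o[2])/d[:,2])[:,None]
def tri(p,q):
    o1,d1=ray("top",p);o2,d2=ray("side",q);d1=d1[0];d2=d2[0]
    s=np.linalg.lstsq(np.c_[d1,-d2],o2-o1,rcond=None)[0]
    a=o1+s[0]*d1;b=o2+s[1]*d2;return (a+b)/2,np.linalg.norm(a-b)
def proj(n,P):
    c=CI[n];R=c["T"][:3,:3];X=(np.atleast_2d(P)-c["T"][:3,3])@R;X=X*[1,-1,-1]
    return cv2.projectPoints(X,np.zeros(3),np.zeros(3),c["intrinsics"],c["dist"])[0].reshape(-1,2)
def blob(im,lo,hi,box):
    """RGB image, HSV range, box x0,y0,x1,y1 -> centroid, area, minAreaRect of biggest blob"""
    x0,y0,x1,y1=box;hsv=cv2.cvtColor(im[y0:y1,x0:x1],cv2.COLOR_RGB2HSV)
    m=cv2.inRange(hsv,np.array(lo),np.array(hi))
    n,l,st,ce=cv2.connectedComponentsWithStats(m);k=1+np.argmax(st[1:,4])
    c=cv2.findContours((l==k).astype(np.uint8),cv2.RETR_EXTERNAL,cv2.CHAIN_APPROX_NONE)[0][0]
    return ce[k]+[x0,y0],st[k,4],cv2.minAreaRect(c+np.array([x0,y0])),c.reshape(-1,2)+[x0,y0]
E
python3 - <<'E'
from h import *
np.set_printoptions(precision=4,suppress=True)
T=cv2.imread("pics/top0.png")[:,:,::-1].copy();S=cv2.imread("pics/side0.png")[:,:,::-1].copy()
def rep(name,t,s,z):
    print(name,t[0],t[1],s[0],s[1],"\n  tri",tri(t[0],s[0]),"onz top",onz("top",[t[0]],z)[0],"side",onz("side",[s[0]],z)[0])
g=((50,110,60),(80,255,255));rep("green",blob(T,*g,(225,150,255,195)),blob(S,*g,(238,175,262,190)),.154)
a=((5,130,100),(18,255,255));rep("amber",blob(T,*a,(185,165,210,192)),blob(S,*a,(228,206,255,222)),.154)
b=((12,60,90),(30,255,255))
for nm,bt,bs in(("pegR",(232,150,248,164),(220,172,236,182)),("pegL",(190,150,204,164),(208,196,224,208))):
    try: rep(nm,blob(T,*b,bt),blob(S,*b,bs),.160)
    except Exception as e: print(nm,e)
r=((170,130,120),(180,255,255));rr=blob(T,*r,(310,195,350,230));rep("red",rr,blob(S,*r,(275,132,305,155)),.122);print(rr[2])
k=((0,0,0),(180,255,60));kk=blob(T,*k,(375,165,405,200));print("black",kk[:3],onz("top",[kk[0]],.122))
w=((0,0,190),(180,60,255));ww=blob(T,*w,(295,155,410,245));print("base",ww[:3]);print(onz("top",cv2.boxPoints(ww[2]),.012))
w=((0,0,140),(180,40,255));ww=blob(T,*w,(165,145,280,205));print("stand",ww[:3])
E
```

```text
green [239.3214 177.8452] 84 [248.3867 180.8267] 75 
  tri (array([0.5834, 0.0855, 0.151 ]), np.float64(0.0030939357039246854)) onz top [0.5813 0.0854 0.154 ] side [0.5845 0.0892 0.154 ]
amber [196.6739 177.6087] 46 [239.1263 213.3474] 95 
  tri (array([0.5858, 0.1943, 0.1494]), np.float64(0.0049039870704003586)) onz top [0.5824 0.1937 0.154 ] side [0.5874 0.199  0.154 ]
pegR [239.6667 157.1111] 9 [226.8182 176.9091] 11 
  tri (array([0.634 , 0.0844, 0.1563]), np.float64(0.0014752337476669145)) onz top [0.6339 0.0843 0.16  ] side [0.6322 0.0897 0.16  ]
pegL [196.5 156.5] 12 [215. 207.] 3 
  tri (array([0.636 , 0.1941, 0.1603]), np.float64(0.00012481309922323543)) onz top [0.636  0.1942 0.16  ] side [0.6361 0.1938 0.16  ]
red [332.4107 209.7679] 56 [289.6744 141.5349] 43 
  tri (array([ 0.5025, -0.1543,  0.1227]), np.float64(0.0007700522862599453)) onz top [ 0.5021 -0.1543  0.122 ] side [ 0.5029 -0.1555  0.122 ]
((332.300048828125, 209.6000518798828), (12.969193458557129, 10.733125686645508), 63.43495178222656)
black (array([387.9036, 180.4458]), np.int32(83), ((387.9000549316406, 180.300048828125), (10.28591251373291, 7.602630138397217), 63.43495178222656)) [[ 0.5784 -0.3015  0.122 ]]
base (array([350.   , 201.542]), np.int32(2404), ((350.56890869140625, 200.96351623535156), (36.5472297668457, 84.42774200439453), 62.10273361206055))
[[ 0.5296 -0.0964  0.012 ]
 [ 0.6432 -0.3139  0.012 ]
 [ 0.549  -0.3574  0.012 ]
 [ 0.4381 -0.1421  0.012 ]]
stand (array([221.1178, 174.9175]), np.int32(3320), ((217.9925994873047, 174.8331756591797), (94.84325408935547, 41.78968048095703), 1.2730300426483154))
```

```bash
python3 - <<'E'
import cv2,numpy as np
s=cv2.imread("pics/side0.png");t=cv2.imread("pics/top0.png")
cv2.imwrite("pics/c3.png",cv2.resize(s[100:195,240:325],None,fx=7,fy=6,interpolation=2)[:600,:800])
cv2.imwrite("pics/c4.png",cv2.resize(t[160:240,300:405],None,fx=7,fy=7,interpolation=2))
cv2.imwrite("pics/c5.png",cv2.resize(t[145:205,165:275],None,fx=7,fy=7,interpolation=2))
E
```

```text
(no output)
```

View pics/c3.png

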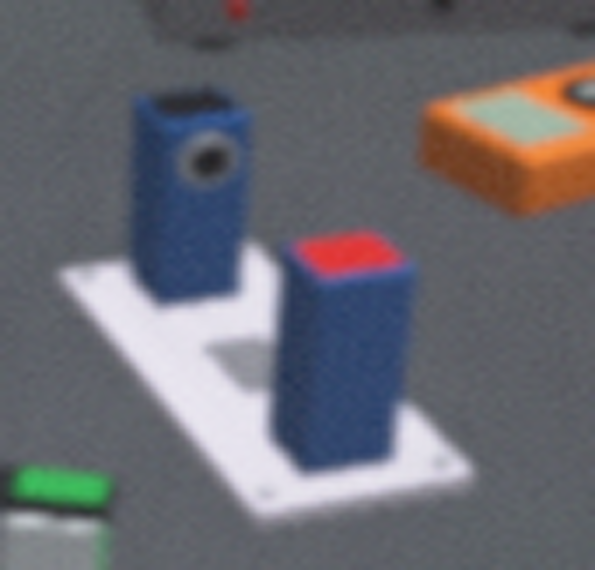

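View pics/c4.png

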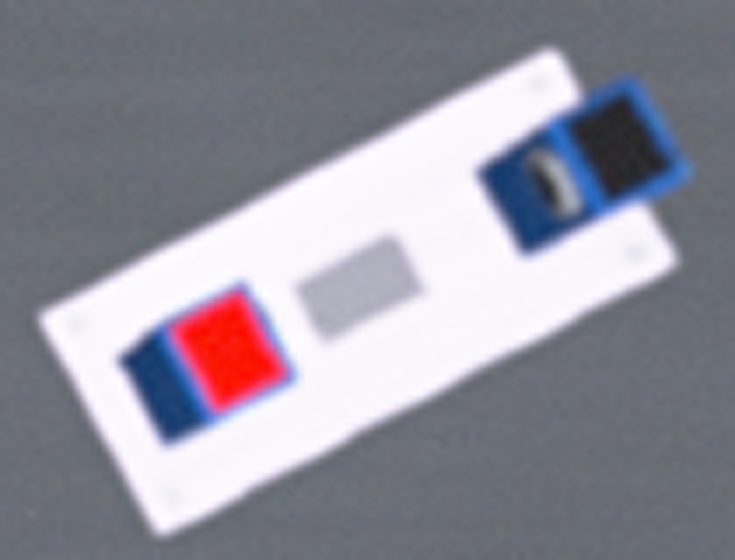

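View pics/c5.png

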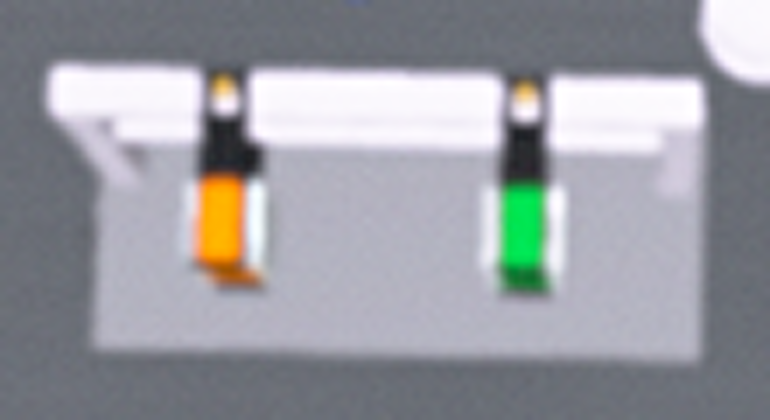

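```bash
cat > m.py <<'E'
from h import *
np.set_printoptions(precision=4,suppress=True)
def up(im,box,f=6):
    x0,y0,x1,y1=box
    return cv2.resize(im[y0:y1,x0:x1],None,fx=f,fy=f,interpolation=cv2.INTER_CUBIC)
def rect(im,box,fn,f=6):
    p=up(im,box,f).astype(int);m=fn(p[...,0],p[...,1],p[...,2]).astype(np.uint8)
    n,l,st,ce=cv2.connectedComponentsWithStats(m);k=1+np.argmax(st[1:,4])
    c=cv2.findContours((l==k).astype(np.uint8),cv2.RETR_EXTERNAL,cv2.CHAIN_APPROX_NONE)[0][0]
    r=cv2.minAreaRect(c);b=cv2.boxPoints(r)
    back=lambda q:(np.atleast_2d(q)+.5)/f-.5+np.array(box[:2])
    return back(ce[k])[0],back(b),back(c.reshape(-1,2))
E
python3 - <<'E'
from m import *
T=cv2.imread("pics/top0.png")[:,:,::-1].copy();S=cv2.imread("pics/side0.png")[:,:,::-1].copy()
def show(nm,n,im,box,fn,z):
    c,b,_=rect(im,box,fn);B=onz(n,b,z);e=[np.linalg.norm(B[i]-B[i-1]) for i in(1,2)];v=B[1]-B[0] if e[0]>e[1] else B[2]-B[1]
    print(nm,n,c,"cent",onz(n,[c],z)[0],"rect",B.mean(0)[:2],"sides",np.array(e),"ang",np.degrees(np.arctan2(v[1],v[0])));return c
red=lambda r,g,b:(r>150)&(g<90)&(b<100)
grn=lambda r,g,b:(g>135)&(r<100)&(b<120)
amb=lambda r,g,b:(r>190)&(b<90)
blk=lambda r,g,b:(b<75)
a=show("red","top",T,(312,195,350,230),red,.122);c=show("red","side",S,(275,132,305,155),red,.122);print(tri(a,c))
a=show("blk","top",T,(382,170,397,192),blk,.122)
a=show("grn","top",T,(225,160,255,195),grn,.154);c=show("grn","side",S,(238,172,262,190),grn,.154);print(tri(a,c))
a=show("amb","top",T,(185,160,210,195),amb,.154);c=show("amb","side",S,(228,206,255,222),amb,.154);print(tri(a,c))
wh=lambda r,g,b:(r>185)&(g>170)
c,b,C=rect(T,(300,150,410,245),wh);h=cv2.convexHull(np.float32(C));print("base",b);B=onz("top",b,.012);print(B,B.mean(0))
mark=lambda r,g,b:(abs(r-b)<45)&(r>120)&(r<205)
show("mark","top",T,(340,190,363,210),mark,.012)
# turret top blue rims, bright blue
E
```

```text
red top [332.1568 209.699 ] cent [ 0.5023 -0.1537  0.122 ] rect [ 0.5024 -0.1537] sides [0.0265 0.0327] ang -152.4006391195806
red side [289.2531 141.4272] cent [ 0.504 -0.156  0.122] rect [ 0.5034 -0.1567] sides [0.0394 0.0327] ang -153.6854770537266
(array([ 0.5031, -0.1536,  0.1232]), np.float64(0.001831591555818051))
blk top [387.8598 180.4829] cent [ 0.5783 -0.3014  0.122 ] rect [ 0.5785 -0.3012] sides [0.0235 0.0308] ang -151.46808974202182
grn top [239.1736 177.1542] cent [0.5831 0.0857 0.154 ] rect [0.5803 0.0856] sides [0.0373 0.0149] ang -0.8419258578577642
grn side [248.452  180.3055] cent [0.5846 0.0872 0.154 ] rect [0.5846 0.087 ] sides [0.0184 0.0283] ang 177.41246376574338
(array([0.5841, 0.0858, 0.1528]), np.float64(0.001457463496870016))
amb top [196.0607 176.1381] cent [0.5863 0.1953 0.154 ] rect [0.5862 0.1952] sides [0.0316 0.0148] ang -0.11967367252660381
amb side [239.2292 212.9768] cent [0.5874 0.1979 0.154 ] rect [0.5874 0.1979] sides [0.0159 0.0289] ang 173.5583775017073
(array([0.5872, 0.1956, 0.1518]), np.float64(0.0011152224430141025))
base [[304.7337 204.5648]
 [379.6107 165.0021]
 [396.68   197.3077]
 [321.803  236.8704]]
[[ 0.5296 -0.0965  0.012 ]
 [ 0.6433 -0.3147  0.012 ]
 [ 0.5492 -0.3581  0.012 ]
 [ 0.4381 -0.142   0.012 ]] [ 0.54   -0.2278  0.012 ]
mark top [350.8306 200.629 ] cent [ 0.5402 -0.2278  0.012 ] rect [ 0.5402 -0.2274] sides [0.0467 0.026 ] ang -63.102764349064955
```

```bash
cat >> m.py <<'E'
from scipy.spatial.transform import Rotation as Ro
def q_jaw(deg):
    a=np.radians(deg);x=np.array([np.cos(a),np.sin(a),0]);z=np.array([0,0,-1.]);R=np.c_[x,np.cross(z,x),z]
    return list(Ro.from_matrix(R).as_quat(scalar_first=True))
CELL=np.array([.5855,.0860]);YS=-1.1;SENS=np.array([.5405,-.228]);YB=27.2
E
python3 - <<'E'
from m import *
q=q_jaw(90+YS)
for p,qq in(((*CELL,.099),q),((*CELL,.30),q),((*SENS,.2),q_jaw(YB))): print(inverse_kinematics(p,qq))
p=get_tcp_pos();movel([p[0],p[1],.31],v=.2)
move_pose([*CELL,.26],q)
print(get_time(),get_tcp_pos())
for n in("side","top"): cv2.imwrite(f"pics/{n}1.png",read_camera(n)[:,:,::-1])
E
```

```text
[ 0.1257  0.5395  1.7802 -0.      0.8219 -1.4259]
[ 0.1257  0.2956  1.6307 -0.      1.2153 -1.4259]
[-0.4195  0.3943  1.7349 -0.      1.0124 -0.8942]
3.2667 [0.5857 0.0852 0.2601]
```

View pics/side1.png

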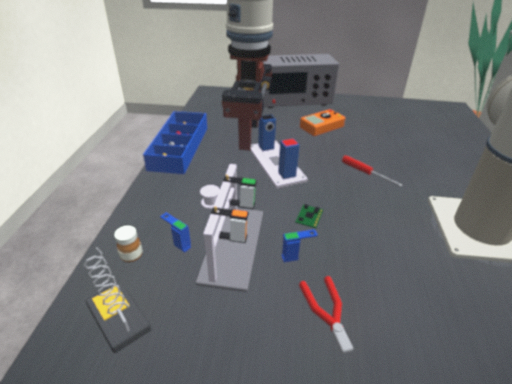

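View pics/top1.png

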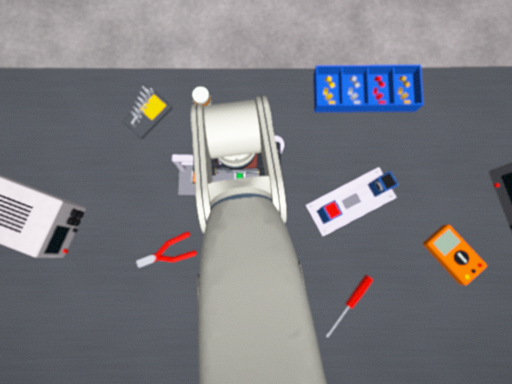

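The side view shows the open gripper at (246,110), above the green cell at (248,190). In the top view the green plate shows at (240,175), centred between the fingers. Descending with a force guard.

```bash
python3 - <<'E'
from m import *
q=q_jaw(90+YS)
print(movel([*CELL,.180],q,v=.15,until_force=8),get_tcp_pos())
print(movel([*CELL,.099],q,v=.08,until_force=8),get_tcp_pos(),get_ft_force())
cv2.imwrite("pics/side2a.png",read_camera("side")[:,:,::-1])
command_gripper(0.0);print(get_grip_width(),get_grip_width()*88,get_ft_force(),get_time())
cv2.imwrite("pics/side2.png",read_camera("side")[:,:,::-1])
s=cv2.imread("pics/side2a.png");t=cv2.imread("pics/side2.png")
cv2.imwrite("pics/c6.png",cv2.resize(np.hstack([s[130:270,190:300],t[130:270,190:300]]),None,fx=3.6,fy=3.6,interpolation=2))
E
```

```text
False [0.586  0.086  0.1806]
False [0.5859 0.086  0.0995] [ 0.1383  0.4666 -0.287 ]
0.2940492833347752 25.876336933460216 [-0.2334 -0.2487  0.323 ] 6.2333
```

View pics/c6.png

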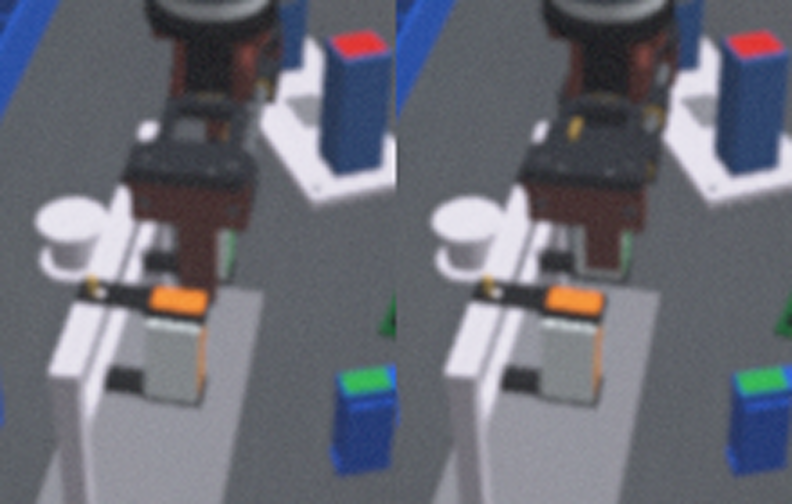

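Grip width is 25.9 mm, so both frosted faces are held. But the finger covers the right (−x) edge of the white face, with about 5 mm showing on the left only. So the cell centre is about 3 mm further in +x, which agrees with the peg-based x = 0.589. Regripping centred.

```bash
sed -i 's/CELL=np.array(\[.5855,.0860\])/CELL=np.array([.5887,.0858])/' m.py; python3 - <<'E'
from m import *
q=q_jaw(90+YS)
command_gripper(0.6)
movel([*CELL,.099],q,v=.03)
command_gripper(0.0);print(get_grip_width()*88,get_tcp_pos(),get_ft_force(),get_time())
t=read_camera("side")[:,:,::-1];cv2.imwrite("pics/side3.png",t)
movel([*CELL,.125],q,v=.06);print(get_ft_force())
movel([*CELL,.190],q,v=.12);print(get_grip_width()*88,get_ft_force(),get_time())
u=read_camera("side")[:,:,::-1];cv2.imwrite("pics/side4.png",u)
cv2.imwrite("pics/c7.png",cv2.resize(np.hstack([t[100:240,190:300],u[100:240,190:300]]),None,fx=3.6,fy=3.6,interpolation=2))
E
```

```text
25.83740359092342 [0.5887 0.0858 0.099 ] [-0.9881 -0.8856 -0.6644] 7.6917
[ 0.0296 -0.5239 -1.6503]
25.96156459203094 [-0.2405  0.2472 -1.5058] 9.0167
```

View pics/c7.png

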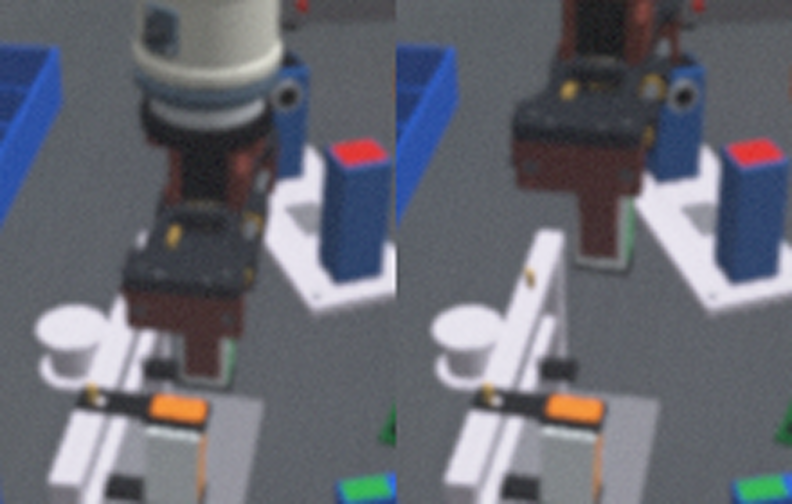

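The second picture shows the cell hanging upright, with the peg at about (225,177) free and the finger mid-face. Moving over the sensor next.

```bash
python3 - <<'E'
from m import *
movel([.53,.0858,.215],v=.15)
q=q_jaw(YB)
move_pose([*SENS,.215],q);print(get_time(),get_tcp_pos(),get_joint_pos())
print(movel([*SENS,.14],q,v=.1,until_force=8))
print(movel([*SENS,.081],q,v=.05,until_force=8),get_ft_force(),get_grip_width()*88,get_time(),get_tcp_pos())
for n in("side","top"):cv2.imwrite(f"pics/{n}5.png",read_camera(n)[:,:,::-1])
s=cv2.imread("pics/side5.png");t=cv2.imread("pics/top5.png")
cv2.imwrite("pics/c8.png",cv2.resize(s[95:195,235:335],None,fx=6,fy=6,interpolation=2))
cv2.imwrite("pics/c9.png",cv2.resize(t[150:240,295:410],None,fx=6,fy=6,interpolation=2))
E
```

```text
10.8417 [ 0.5407 -0.2271  0.2147] [-0.4182  0.3765  1.7235  0.0004  1.0422 -0.8947]
False
False [-0.5015  0.2522 -0.7075] 25.785617545390863 13.075 [ 0.5408 -0.2281  0.0813]
```

View pics/c8.png

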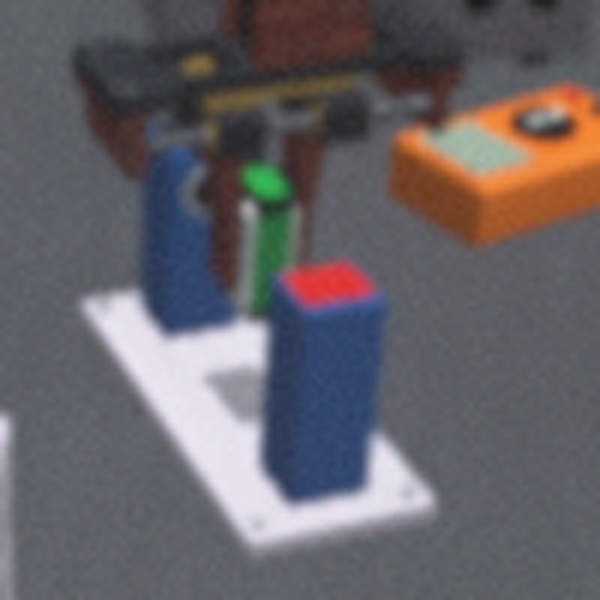

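View pics/c9.png

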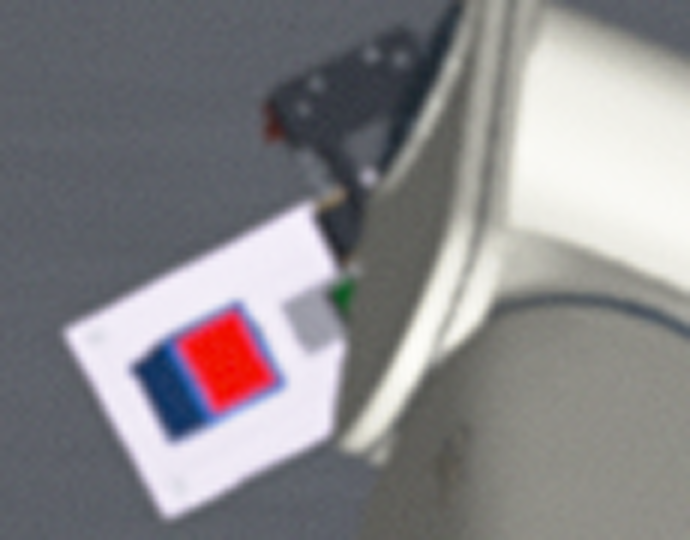

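View pics/side5.png

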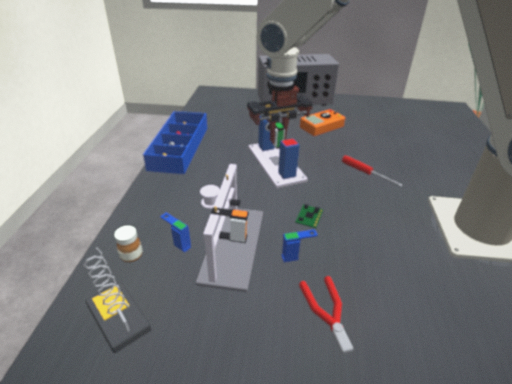

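```bash
python3 - <<'E'
from m import *
S=cv2.imread("pics/side5.png")[:,:,::-1].copy()
grn=lambda r,g,b:(g>135)&(r<100)&(b<120)
red=lambda r,g,b:(r>150)&(g<90)&(b<100)
c,b,_=rect(S,(268,118,292,150),grn);print("plate",c,b.mean(0),onz("side",[c],.136),"pred",proj("side",[*SENS,.136]))
c,b,_=rect(S,(275,132,305,155),red);print("red",c,onz("side",[c],.122),"pred",proj("side",[.5023,-.1537,.122]))
o=proj("side",[[*SENS,.136],[*SENS,.066]]);print(o)
x0,y0=235,95
f=cv2.resize(S[95:195,235:335],None,fx=6,fy=6,interpolation=2)[:,:,::-1].copy()
yb=np.radians(YB);ex=np.array([np.cos(yb),np.sin(yb)]);ey=np.array([-ex[1],ex[0]])
# predicted near clear-face corners (cell side facing red) and cap
for sx,sy,z in((10,15,72),(-10,15,72),(10,15,128),(-10,15,128),(10,17,136),(-10,17,136),(10,-17,136),(-10,-17,136)):
    P=SENS+(sx*ex+sy*ey)/1000;p=((proj("side",[*P,z/1000])[0]+.5-[x0,y0])*6).astype(int);cv2.circle(f,tuple(map(int,p)),3,(0,255,255),-1)
cv2.imwrite("pics/c10.png",f[100:400,150:450].repeat(2,0).repeat(2,1))
E
```

```text
plate [278.7132 124.8462] [278.7033 124.91  ] [[ 0.5389 -0.224   0.136 ]] pred [[278.2488 124.183 ]]
red [289.3371 141.4626] [[ 0.5038 -0.1558  0.122 ]] pred [[289.8434 141.8746]]
[[278.2488 124.183 ]
 [277.0126 145.0322]]
```

View pics/c10.png

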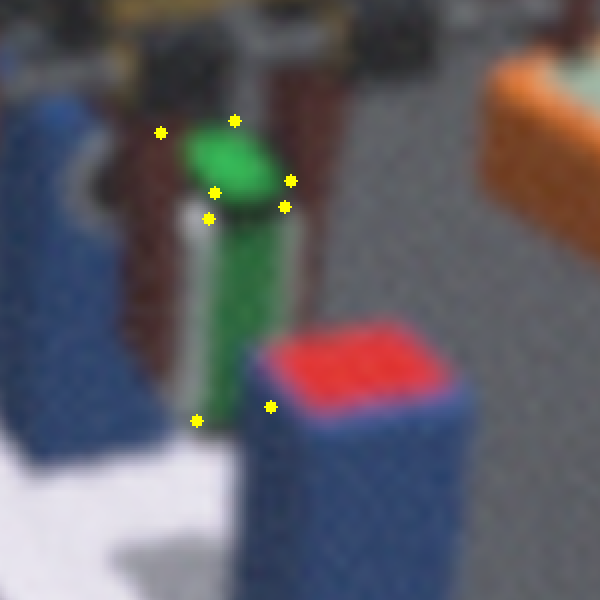

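The side view shows the cell between the turrets with its clear face toward the red turret. The clear face's edges (side ≈ 271–282 px) match the position predicted for beam_mid to within about half a pixel, and it is upright and still held. Handing in.

```bash
python3 - <<'E'
from m import *
wait(.3);print(get_grip_width()*88,get_tcp_pos(),get_ft_force(),np.abs(get_qvel()).max(),get_time())
job_done()
E
```

```text
25.69252769784007 [ 0.5405 -0.228   0.0811] [ 0.3025 -0.121  -1.5117] 0.0021126183923981913 13.475
the job is handed in; nothing more can be done
```

I gripped the green cell by its frosted faces, lifted it off the −y peg, and handed the job in at 13.5 s. The arm was still holding the cell in the middle of the sensor beam.

**Grasp:** My first grip sat about 3 mm off centre on the frosted faces. I opened the fingers, moved 3 mm and regripped before lifting.

**Last checks:**
- **Grip:** the fingers were 25.7 mm apart, against 26 mm across the frosted faces, so the cell was still held.
- **Position:** the tool was within 0.1 mm of its target, which put the middle of the glass at beam height (100 mm). No descent tripped the 8 N contact limit.
- **Alignment across the beam:** in the side view, the clear face's edges were within about half a pixel (roughly 1 mm) of where they should be.
- **Squareness:** the angle came from the turrets (27.2°). The sensor base gave 27.5° and its centre mark 26.9°.
- **Upright:** the cell looked upright in the side view.

**Less certain:**
- The two cameras disagreed by 2–3 mm along the beam, so "midway between the turrets" is only good to about that.
- The gripper partly hid the cell's top plate from the side camera, and the arm hid the final pose from the top camera. The final check therefore relies on the side view alone.
- I did not measure the amber cell, board, pliers or spool afterwards. They looked unmoved in the last side view.

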